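# Shut the balance and zero it hands-free

### The job

Push the lid of the balance's draught shield fully shut with your fingertips, and then zero the balance hands-free: point down at the window of the round sensor, fingertips about 4 cm above its middle, and stay there for a good two seconds. Touch none of the three sensors, keep your fingertips well away from above the square and the long one (they print and switch off), and leave everything else standing where it is. Finish with the hand drawn back at least 15 cm from the round sensor.

Things in the scene. Friction and masses are not known exactly. Their poses are not given: they have to be found in the camera images.
- balance: white laboratory balance, fixed to the bench, 330 mm deep (its x) by 200 mm wide (its y), with a clear draught shield whose lid runs along the top, about 191 mm above the bench. Origin on the bench surface; z up, x points from its display side (x = -160 mm) to its tall rear housing (x = 50 to 160 mm). The weighing chamber lies at x = -100 to 50 mm.
- shield_lid (a joint): how far the grey lid of the draught shield is open, m: 0 = fully shut against its stop, 0.11 = fully open. The lid slides level along the balance's x; it shuts towards -x (towards the display). It rubs with about 1.5 N and stays where it is left.
- lid_lip (a point): middle of the top edge of the upright rear face of the lip on the lid. The lip is a ridge 130 mm long across the balance (its y), near the lid's display-side edge; its rear face (towards the balance's +x) is upright and stands 20 mm above the flat lid, its front is a ramp. The lid's flat top, 197 mm above the bench, goes on 121 mm behind this face. Pushing this face towards the balance's -x shuts the lid.
- round_pod: round hands-free sensor (zeroes the balance): white plastic disc, 68 mm across, 40 mm high, with a round dark window 40 mm across. It stands loose on the bench (about 0.3 kg). Origin: centre of its underside, z up.
- round_pod_window (a point): middle of the flat dark window on top of the round sensor, 40 mm above the bench. It senses fingertips that are within 20 mm sideways of this point and 10 to 70 mm above it.
- square_pod: square hands-free sensor: white plastic block 64 x 64 x 40 mm with a square dark window. It stands loose on the bench (about 0.3 kg). Origin: centre of its underside, z up.
- square_pod_window (a point): middle of the flat dark window on top of the square sensor, 40 mm above the bench. It senses fingertips that are within 20 mm sideways of this point and 10 to 70 mm above it.
- long_pod: long hands-free sensor: white plastic bar 38 mm (its x) by 96 mm (its y), 40 mm high, with a long dark window. It stands loose on the bench (about 0.3 kg). Origin: centre of its underside, z up.
- long_pod_window (a point): middle of the flat dark window on top of the long sensor, 40 mm above the bench. It senses fingertips that are within 20 mm sideways of this point and 10 to 70 mm above it.
- weighing_cup: small white ceramic cup standing on the steel pan inside the balance's shield, 48 mm across, 32 mm high, loose. Origin: centre of its underside, 70 mm above the bench.
- weight: steel weight with a knob on top, 34 mm across, 52 mm high, standing loose among the sensors. Origin: centre of its underside.
- bottle: blue plastic bottle with yellow cap, 62 mm across, 180 mm high, loose. Origin: centre of its underside.
- beaker: glass beaker, 70 mm across, 80 mm high, loose. Origin: centre of its underside.
There are look-alikes about, which are no part of the job. Leave any green or yellow look-alike of the round_pod alone.

How it is judged:
On the way, in this order (a step that is already met when the one before it is completed fails the run):
1. the shield's lid is pushed fully shut (value of joint shield_lid below 0.004 m), for 0.2 s.
2. with the lid shut and nothing touched, the fingertips stay over the middle of the round sensor's window, 10 to 70 mm above it, for 2 s (value of joint shield_lid below 0.004 m and horizontal distance between the grasp point and round_pod_window below 0.02 m and z of the grasp point in the frame of round_pod_window between 0.029 and 0.09 m and contact force between the fingers and anything else below 0.3 N), for 2 s.
At the end, for the whole second after the job is handed in: The lid is shut (within 4 mm), the hand is more than 130 mm from the round sensor's window, and the three sensors, cup, weight, bottle and beaker stand upright and at rest within 15 mm of where they began (value of joint shield_lid below 0.004 m and distance between the grasp point and round_pod_window above 0.13 m and distance of each of round_pod, square_pod, long_pod, weighing_cup, weight, bottle, beaker from where it was at the start of the episode below 0.015 m and angle between each of round_pod, square_pod, long_pod, weighing_cup, weight, bottle, beaker's own z axis and vertical below 0.15 rad and linear speed of each of round_pod, square_pod, long_pod, weighing_cup, weight, bottle, beaker below 0.02 m/s); the robot touches nothing.
It fails at once if a sensor is touched (contact force between any of the fingers, the arm and round_pod above 0.3 N or contact force between any of the fingers, the arm and square_pod above 0.3 N or contact force between any of the fingers, the arm and long_pod above 0.3 N).
It fails at once if the fingertips come into the sensing space of the square or the long sensor (20 mm sideways, up to 70 mm above) ((horizontal distance between the grasp point and square_pod_window below 0.02 m and z of the grasp point in the frame of square_pod_window between 0 and 0.089 m) or (horizontal distance between the grasp point and long_pod_window below 0.02 m and z of the grasp point in the frame of long_pod_window between 0 and 0.089 m)).
It fails at once if a sensor or a bystander is moved more than 15 mm, lifted or tipped over (not (distance of round_pod from where it was at the start of the episode below 0.015 m) or not (distance of square_pod from where it was at the start of the episode below 0.015 m) or not (distance of long_pod from where it was at the start of the episode below 0.015 m) or not (distance of weighing_cup from where it was at the start of the episode below 0.015 m) or not (distance of weight from where it was at the start of the episode below 0.015 m) or not (distance of bottle from where it was at the start of the episode below 0.015 m) or not (distance of beaker from where it was at the start of the episode below 0.015 m) or not (angle between round_pod's own z axis and vertical below 0.15 rad) or not (angle between square_pod's own z axis and vertical below 0.15 rad) or not (angle between long_pod's own z axis and vertical below 0.15 rad) or not (angle between weighing_cup's own z axis and vertical below 0.15 rad) or not (angle between weight's own z axis and vertical below 0.15 rad) or not (angle between bottle's own z axis and vertical below 0.15 rad) or not (angle between beaker's own z axis and vertical below 0.15 rad)).
It also fails if it takes over 56 s, if anything falls off the work surface, if the arm or the gripper's body presses on something with over 40 N, if the wrist force passes 120 N, or if a joint passes its speed limit or range.

### The arm

A 7-joint arm with a two-finger parallel gripper is mounted at the origin on the work surface. World frame = base frame: x ahead of the robot, y to its left, z up, the work surface at z = 0. Lengths are in m, angles in rad, forces in N, time in s.
With the tool pointing down it reaches from about 0.425 to 0.875 m from the base axis. Payload 4.7 kg.
Tool frame: the origin (TCP) lies on the centre line of the jaws, within the pads' length; the fingertips stand ahead of it and the grasp point (between the pads) lies 8 mm behind it (ctrl.finger_overhang is the x of the fingertips in the tool frame, in m); x points along the fingers, z is the direction in which the jaws open and shut, and the axes are right-handed (so a half turn about x gives the same grasp; the last joint's range is limited). The gripper opens to 87 mm and grips with 3 to 60 N. Pads are 19 mm wide; open, the fingers measure 117 mm over their backs; the gripper's body (75 mm by 190 mm) begins 51 mm behind the grasp point.
Start: joints at [1.326, 0.321, -0.07, 1.45, 0.023, 1.371, -0.057], TCP at [0.166, -0.628, 0.234] pointing down, gripper open.
Joint ranges: [-2.86, 2.86], [-0.3, 2.09], [-1.38, 1.24], [0.06, 2.45], [-1.56, 4.7], [0.09, 2.05], [-2.69, 2.69]. Speed limits (rad/s): [2.57, 2.57, 3.14, 3.14, 3.14, 3.14, 3.14].

### API

Orientations are given as a rotation vector (axis times angle).
In Python, from bench import readout, viewer, job, nets, ctrl gives the robot as it stands.
- The arm moves only by the shell command python3 -m creep 'ROWS' [FORCE]. ROWS is JSON, a list of rows, each an object with "linear": the shift along the tool's x, y, z in m, a list of three; "twist": the turn, a rotation vector about the tool's x, y, z in degrees, a list of three; "fingers": the gripper's target within -1 to 1 (shut at 1, half-way at 0, fully open at -1). A call has 1 to 8 rows; each row is the pose to reach, as a shift and turn from the pose commanded when the call began, along the tool's axes at that moment; what a row does not reach only later rows make up. A row lasts 1/12 s, in which the tool goes at most 41.7 mm and 7.16 degrees, less where a joint would pass 70% of its speed; a pose out of reach is approached as far as the arm can. A call with a gripper value outside its range is refused whole. The fingers move at their own pace and stop on an object; FORCE is the grip in N (left out, the last holds). Time passes only in rows, so rows that repeat a pose let the fingers close. It gives the time, the measured TCP pose, the force and the opening at its end, in the units of the state.
- readout.get_state(): the state, without advancing time (a new reading comes with each control period).
- viewer.get_image(name): name is "scene" or "top" or "wrist"; returns (picture, depth): 420x560x3 uint8, red, green, blue; 420x560 float32, m along the optical axis (not along the pixel's ray), 0 where there is no reading.
- viewer.camera_params(name): a dict with "K" (3x3 intrinsics, pixels), "cam_to_world" (4x4, takes a point from camera to world coordinates). Camera axes: x right, y down, z forward; pixel columns grow to the right and rows downward; lengths in m; the calibration is good to about 2 mm. A picture is of the moment at which its call begins: read the wrist's pose just before it. camera_params takes no time and is no camera call; for the wrist camera it gives the pose at the moment of the call.
- job.close_job(): hands the job in, once; it reports no verdict.
Trained networks look in the newest picture that a camera, given by its name, has taken for a name from the list of things; names that differ only in an ending like _2 or _b are one class to them, and where a whole thing is asked for, a point or a joint stands for the part that bears it (a point fixed in the world has none). Each returns a list of dicts, best first, with "conf" (0 to 1); they miss things now and then, are a little off and sometimes report something else, mostly with a low value. They report only what shows in the picture. A call takes as long as a camera call. They do not tell look-alikes from the thing itself.
- nets.boxes_of(camera, label): "centre" ([x, y, z] in m, in world coordinates, good to about 4 mm: the middle of the surface that is visible of it).
- nets.place_of(camera, label): "centre" ([x, y, z] in m, in world coordinates, good to about 4 mm: a listed point, or the origin of a listed thing).
The state is a dict: "time": time; "joint_positions": joint angles; "qd": joint speeds; "joint_torque": joint torques, N m; "position": TCP position; "tool_rot": TCP orientation; "ft_force": force on the tool from outside, world axes, zero at the start; "torque": the same for the moment, N m; "grip_width": opening from 0.0 (shut) to 1.0 (fully open).
Only numpy, scipy, OpenCV 4.12 (cv2) and the standard library are available. Lean on these libraries where they do the work, as an engineer would, in place of code of your own. Each camera call takes 0.05 s, during which the arm holds its last target.

## Working session

There is one attempt and no reset: what is moved stays moved. The work goes in short steps, Python scripts to look and compute and a shell command to move; the robot and the scene stay as the last step left them, time stands still between calls to the robot, and variables do not carry over. Pictures are saved under pics/ and viewed, and the job is handed in when it is done.

```bash
ls; mkdir -p pics; python3 - <<'E'
from bench import readout, viewer, nets, ctrl
import cv2
print(ctrl.finger_overhang)
s=readout.get_state(); print(s['time'],s['position'],s['tool_rot'],s['grip_width'])
for n in ['scene','top']:
    p,d=viewer.get_image(n); cv2.imwrite(f'pics/{n}0.png',p[:,:,::-1])
    for l in ['lid_lip','round_pod_window','square_pod_window','long_pod_window','balance','weight','bottle','beaker','weighing_cup']:
        print(n,l,[(round(r['conf'],2),[round(float(v),3) for v in r['centre']]) for r in nets.place_of(n,l)][:4])
print(readout.get_state()['time'])
E
```

```text
pics
0.011
0.0 [ 0.16616682 -0.62784872  0.23246209] [ 1.01759016  1.32218613 -1.01578503] 1.0005658189362523
scene lid_lip [(0.64, [0.605, 0.175, 0.215])]
scene round_pod_window [(0.73, [0.51, -0.328, 0.04]), (0.73, [0.493, -0.445, 0.04])]
scene square_pod_window [(0.73, [0.654, -0.09, 0.037])]
scene long_pod_window [(0.73, [0.462, -0.103, 0.043])]
scene balance []
scene weight [(0.57, [0.544, -0.148, -0.001])]
scene bottle [(0.89, [0.39, -0.442, 0.005])]
scene beaker [(0.85, [0.705, -0.285, -0.001])]
scene weighing_cup []
top lid_lip [(0.65, [0.602, 0.176, 0.218])]
top round_pod_window [(0.89, [0.496, -0.445, 0.038]), (0.68, [0.396, -0.328, 0.043]), (0.55, [0.512, -0.324, 0.039])]
top square_pod_window [(0.85, [0.652, -0.098, 0.039]), (0.69, [0.464, -0.1, -0.001])]
top long_pod_window [(0.56, [0.597, 0.177, 0.221]), (0.55, [0.463, -0.097, 0.037])]
top balance [(0.93, [0.598, 0.172, -0.001])]
top weight [(0.73, [0.601, 0.174, 0.219]), (0.7, [0.541, -0.15, -0.001])]
top bottle [(0.64, [0.389, -0.443, 0.003])]
top beaker [(0.75, [0.707, -0.286, 0.002])]
top weighing_cup [(0.51, [0.569, 0.171, 0.07])]
1.0
```

View pics/scene0.png

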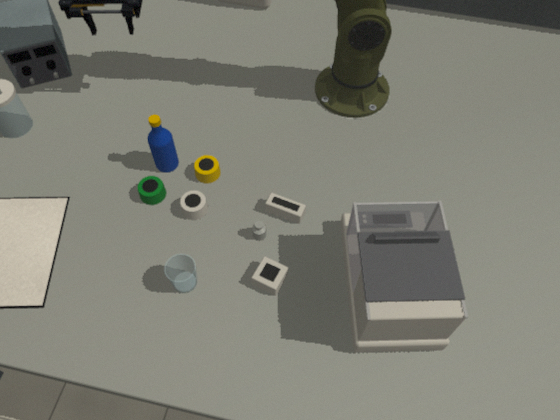

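View pics/top0.png

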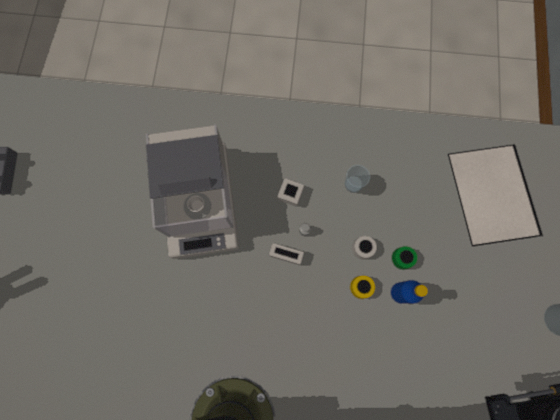

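Round candidates: white at scene (193,205) / top (366,247), green at scene (151,190), yellow at scene (207,168). I choose the white one, at about (0.511, -0.326). The balance's display faces the robot, at top (200,243), and the lid is open towards +x. Next I check a close crop and measure the balance's yaw and lip.

```bash
cat > h.py <<'E'
import numpy as np, cv2
from scipy.spatial.transform import Rotation as R
from bench import readout, viewer, nets, ctrl
def cloud(n):
    p,d=viewer.get_image(n); c=viewer.camera_params(n); K=np.array(c['K']);T=np.array(c['cam_to_world'])
    v,u=np.mgrid[:d.shape[0],:d.shape[1]]
    P=np.stack([(u-K[0,2])/K[0,0]*d,(v-K[1,2])/K[1,1]*d,d],-1)@T[:3,:3].T+T[:3,3]
    P[d==0]=np.nan
    return p,d,P
def tool(w):  # world vec -> tool axes
    return R.from_rotvec(readout.get_state()['tool_rot']).as_matrix().T@np.array(w)
E
python3 - <<'E'
from h import *
p,d,P=cloud('top')
a=cv2.resize(p[225:310,330:430],None,fx=4,fy=4,interpolation=3)
b=cv2.resize(p[120:265,140:245],None,fx=3,fy=3,interpolation=3)
c=np.zeros((440,720,3),np.uint8);c[:a.shape[0],:400]=a;c[:b.shape[0],402:402+b.shape[1]]=b
cv2.imwrite('pics/crop1.png',c[:,:,::-1])
for n in ['top','scene']:
    if n=='scene': p,d,P=cloud(n)
    box=(P[...,0]>.35)&(P[...,0]<.9)&(P[...,1]>0)&(P[...,1]<.4)
    for lo,hi in [(.206,.225),(.190,.203)]:
        Q=P[box&(P[...,2]>lo)&(P[...,2]<hi)]
        r=cv2.minAreaRect(Q[:,:2].astype(np.float32)*1000); print(n,lo,len(Q),r,Q.min(0).round(3),Q.max(0).round(3),np.median(Q[:,2]))
    # pods
    for nm,(x,y) in dict(round=(.511,-.326),sq=(.653,-.094),long=(.462,-.1)).items():
        m=(abs(P[...,0]-x)<.07)&(abs(P[...,1]-y)<.07)&(P[...,2]>.033)&(P[...,2]<.047)
        Q=P[m]; r=cv2.minAreaRect(Q[:,:2].astype(np.float32)*1000); print(n,nm,len(Q),r)
T=R.from_rotvec(readout.get_state()['tool_rot']).as_matrix();print(T.round(3)); print(readout.get_state()['position'])
E
```

```text
top 0.206 378 ((593.9384765625, 175.8260040283203), (20.01911163330078, 129.3302764892578), 14.678006172180176) [0.57  0.113 0.206] [0.617 0.24  0.22 ] 0.2132910425998482
top 0.19 3596 ((625.227294921875, 184.45538330078125), (259.2943115234375, 190.93975830078125), 14.419404029846191) [0.479 0.064 0.19 ] [0.772 0.308 0.203] 0.1960530057487459
top round 376 ((508.98126220703125, -323.9732971191406), (62.00120544433594, 61.560630798339844), 81.0643310546875)
top sq 434 ((655.1243896484375, -93.22248840332031), (63.95008087158203, 64.30796813964844), 75.4503402709961)
top long 430 ((491.66107177734375, -103.20794677734375), (95.9908218383789, 89.88009643554688), 79.81056213378906)
scene 0.206 463 ((595.2116088867188, 176.63784790039062), (18.825105667114258, 130.82781982421875), 14.35159683227539) [0.572 0.112 0.206] [0.619 0.241 0.222] 0.21372566861470554
scene 0.19 6275 ((627.1549072265625, 184.77439880371094), (258.9290466308594, 191.2079620361328), 14.372815132141113) [0.479 0.067 0.19 ] [0.774 0.306 0.203] 0.19611364433516565
scene round 449 ((511.49310302734375, -324.1966857910156), (62.34517288208008, 63.5909538269043), 15.593558311462402)
scene sq 713 ((657.2459106445312, -93.37516021728516), (64.72663116455078, 65.82649993896484), 74.75460052490234)
scene long 516 ((468.4067687988281, -98.286865234375), (95.6203384399414, 39.88872146606445), 78.52542114257812)
[[-0.     0.967  0.256]
 [-0.     0.256 -0.967]
 [-1.    -0.     0.   ]]
[ 0.16633737 -0.6283783   0.23357896]
```

View pics/crop1.png

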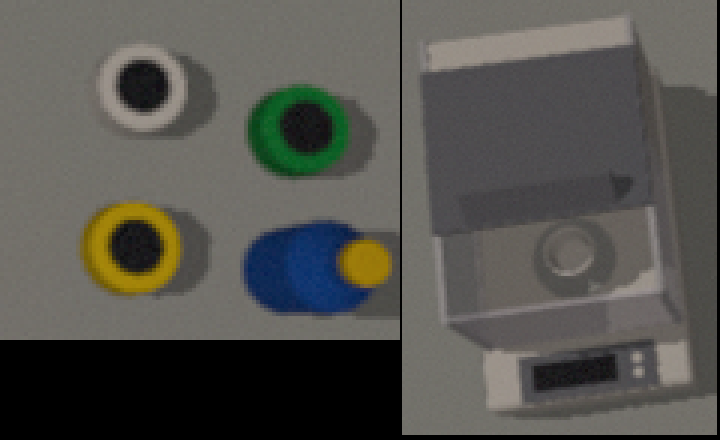

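The crop confirms the white disc at crop (142,85) is plain white with a dark window. The balance yaw is about 14.5°, so tool y already lies along balance +x and no turn is needed. I raise, shut the fingers and swing over.

```bash
python3 -m creep '[{"linear":[-0.03,0,0],"twist":[0,0,0],"fingers":1},{"linear":[-0.06,0.01,-0.005],"twist":[0,0,0],"fingers":1},{"linear":[-0.07,0.04,-0.02],"twist":[0,0,0],"fingers":1},{"linear":[-0.07,0.075,-0.035],"twist":[0,0,0],"fingers":1},{"linear":[-0.07,0.11,-0.05],"twist":[0,0,0],"fingers":1},{"linear":[-0.07,0.145,-0.067],"twist":[0,0,0],"fingers":1},{"linear":[-0.07,0.18,-0.083],"twist":[0,0,0],"fingers":1},{"linear":[-0.07,0.215,-0.1],"twist":[0,0,0],"fingers":1}]' 20
python3 -m creep '[{"linear":[0,0.035,-0.016],"twist":[0,0,0],"fingers":1},{"linear":[0,0.07,-0.033],"twist":[0,0,0],"fingers":1},{"linear":[0,0.105,-0.05],"twist":[0,0,0],"fingers":1},{"linear":[0,0.14,-0.066],"twist":[0,0,0],"fingers":1},{"linear":[0,0.175,-0.083],"twist":[0,0,0],"fingers":1},{"linear":[0,0.175,-0.083],"twist":[0,0,0],"fingers":1}]'
python3 - <<'E'
from h import *
s=readout.get_state();print(s['joint_positions'],s['tool_rot'])
t=np.array([.604,.178,.3])+.035*np.array([.968,.25,0])
print(t,tool(t-s['position']))
E
```

```text
time: 1.77
position: [0.3497, -0.4754, 0.3039]
tool_rot: [1.016, 1.32, -1.017]
ft_force: [0.5, -0.7, 0.4]
grip_width: 0.476
time: 2.27
position: [0.5037, -0.3424, 0.3036]
tool_rot: [1.012, 1.325, -1.0]
ft_force: [1.1, 1.0, 0.5]
grip_width: 0.045
[ 0.84409558  0.22825931 -0.3457402   1.43982441  0.07042485  1.48519903
 -0.797475  ] [ 1.01160587  1.32522901 -1.00036477]
[0.63788 0.18675 0.3    ] [ 0.00689976  0.271694   -0.47349998]
```

```bash
python3 -m creep '[{"linear":[0,0.019,-0.033],"twist":[0,0,0],"fingers":1},{"linear":[0,0.038,-0.066],"twist":[0,0,0],"fingers":1},{"linear":[0,0.057,-0.1],"twist":[0,0,0],"fingers":1},{"linear":[0,0.076,-0.133],"twist":[0,0,0],"fingers":1},{"linear":[0,0.095,-0.166],"twist":[0,0,0],"fingers":1},{"linear":[0,0.114,-0.2],"twist":[0,0,0],"fingers":1},{"linear":[0,0.133,-0.233],"twist":[0,0,0],"fingers":1},{"linear":[0,0.152,-0.266],"twist":[0,0,0],"fingers":1}]'
python3 -m creep '[{"linear":[0,0.02,-0.034],"twist":[0,0,0],"fingers":1},{"linear":[0,0.04,-0.07],"twist":[0,0,0],"fingers":1},{"linear":[0,0.06,-0.105],"twist":[0,0,0],"fingers":1},{"linear":[0,0.08,-0.14],"twist":[0,0,0],"fingers":1},{"linear":[0,0.1,-0.175],"twist":[0,0,0],"fingers":1},{"linear":[0,0.12,-0.207],"twist":[0,0,0],"fingers":1},{"linear":[0,0.12,-0.207],"twist":[0,0,0],"fingers":1},{"linear":[0,0.12,-0.207],"twist":[0,0,0],"fingers":1}]'
python3 - <<'E'
from h import *
p,d,P=cloud('wrist')
cv2.imwrite('pics/w1.png',p[:,:,::-1])
s=readout.get_state();print(s['position'],s['tool_rot'],s['joint_positions'])
print([(r['conf'],r['centre']) for r in nets.place_of('wrist','lid_lip')])
face=np.array([.604,.178,.217]);print(tool(face-s['position']),tool([.968,.25,0]))
m=(P[...,2]>.206)&(P[...,2]<.225);Q=P[m];
if len(Q): print(cv2.minAreaRect(Q[:,:2].astype(np.float32)*1000),len(Q))
m=(P[...,2]>.185)&(P[...,2]<.204);print(np.median(P[m],0))
E
```

```text
time: 2.93
position: [0.5754, -0.054, 0.3039]
tool_rot: [1.016, 1.32, -1.017]
ft_force: [0.6, -0.3, -0.2]
grip_width: 0.007
time: 3.6
position: [0.6377, 0.1787, 0.3028]
tool_rot: [1.013, 1.325, -1.012]
ft_force: [-0.8, -1.3, -0.4]
grip_width: 0.004
[0.63821524 0.17583469 0.30303645] [ 1.01443341  1.3217464  -1.01576472] [ 0.15581526  0.39394355 -0.64778787  1.2873761   0.23385745  1.53604826
 -1.7726661 ]
[(0.97, [0.5991, 0.1739, 0.2183]), (0.58, [0.4642, -0.1029, 0.0394]), (0.27, [0.6554, -0.0935, 0.041])]
[ 0.08604475 -0.03247693 -0.01091748] [-6.23186864e-04  9.99748313e-01  5.18875657e-03]
[0.68565701 0.19542329 0.19674778]
```

View pics/w1.png

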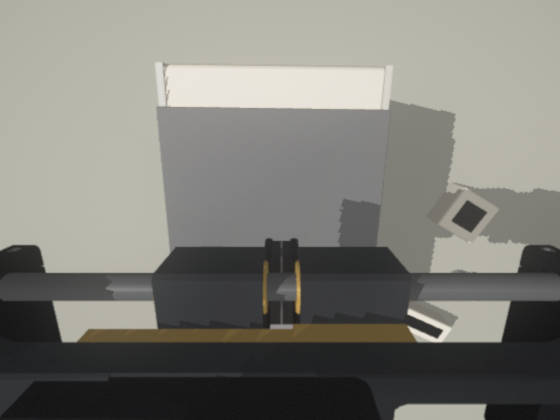

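The wrist view shows the lid edges parallel to the tool axes and the fingers centred at (282,270), above the flat lid behind the lip. I descend so the tips sit about 7 mm above the lid.

```bash
python3 -m creep '[{"linear":[0.02,0.002,-0.004],"twist":[0,0,0],"fingers":1},{"linear":[0.04,0.002,-0.008],"twist":[0,0,0],"fingers":1},{"linear":[0.06,0.002,-0.008],"twist":[0,0,0],"fingers":1},{"linear":[0.075,0.002,-0.008],"twist":[0,0,0],"fingers":1},{"linear":[0.082,0.002,-0.008],"twist":[0,0,0],"fingers":1},{"linear":[0.087,0.002,-0.008],"twist":[0,0,0],"fingers":1},{"linear":[0.087,0.002,-0.008],"twist":[0,0,0],"fingers":1},{"linear":[0.087,0.002,-0.008],"twist":[0,0,0],"fingers":1}]'
python3 - <<'E'
from h import *
print(readout.get_state()['position'],readout.get_state()['ft_force'])
for n in ['scene','top']:
    p,d,P=cloud(n)
    cv2.imwrite(f'pics/{n}2.png',cv2.resize(p[180:360,320:490] if n=='scene' else p[110:270,120:260],None,fx=3,fy=3)[:,:,::-1])
E
```

```text
time: 4.37
position: [0.6388, 0.1827, 0.2175]
tool_rot: [1.018, 1.319, -1.017]
ft_force: [-0.1, -0.5, 0.1]
grip_width: 0.006
[0.63880538 0.1826861  0.21746514] [-0.10090028 -0.52649887  0.08300904]
```

View pics/scene2.png

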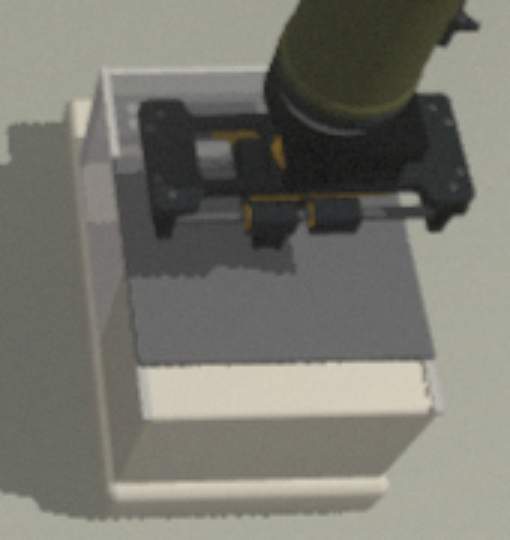

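The fingers (scene crop (270,235)) are behind the lip and touch nothing (force about 0.5 N, noise). I now push along tool -y.

```bash
python3 -m creep '[{"linear":[0.002,-0.007,0],"twist":[0,0,0],"fingers":1},{"linear":[0.002,-0.014,0],"twist":[0,0,0],"fingers":1},{"linear":[0.002,-0.021,0],"twist":[0,0,0],"fingers":1},{"linear":[0.002,-0.028,0],"twist":[0,0,0],"fingers":1},{"linear":[0.002,-0.035,0],"twist":[0,0,0],"fingers":1},{"linear":[0.002,-0.042,0],"twist":[0,0,0],"fingers":1},{"linear":[0.002,-0.049,0],"twist":[0,0,0],"fingers":1},{"linear":[0.002,-0.056,0],"twist":[0,0,0],"fingers":1}]'
python3 -m creep '[{"linear":[0,-0.007,0],"twist":[0,0,0],"fingers":1},{"linear":[0,-0.014,0],"twist":[0,0,0],"fingers":1},{"linear":[0,-0.021,0],"twist":[0,0,0],"fingers":1},{"linear":[0,-0.026,0],"twist":[0,0,0],"fingers":1},{"linear":[0,-0.03,0],"twist":[0,0,0],"fingers":1},{"linear":[0,-0.03,0],"twist":[0,0,0],"fingers":1}]'
```

```text
time: 5.13
position: [0.5835, 0.1693, 0.2147]
tool_rot: [1.017, 1.321, -1.016]
ft_force: [1.4, 2.1, -1.5]
grip_width: 0.004
time: 5.63
position: [0.5543, 0.1608, 0.2147]
tool_rot: [1.015, 1.32, -1.018]
ft_force: [0.1, 0.0, 0.3]
grip_width: 0.004
```

```bash
python3 -m creep '[{"linear":[0,-0.004,0],"twist":[0,0,0],"fingers":1},{"linear":[0,-0.008,0],"twist":[0,0,0],"fingers":1},{"linear":[0,-0.01,0],"twist":[0,0,0],"fingers":1},{"linear":[0,-0.01,0],"twist":[0,0,0],"fingers":1}]'
python3 - <<'E'
from h import *
for n in ['top','scene']:
    p,d,P=cloud(n)
    print([(r['conf'],r['centre']) for r in nets.place_of(n,'lid_lip')])
    box=(P[...,0]>.35)&(P[...,0]<.9)&(P[...,1]>0)&(P[...,1]<.4)
    cv2.imwrite(f'pics/{n}3.png',cv2.resize(p[180:360,320:490] if n=='scene' else p[110:270,120:260],None,fx=3,fy=3)[:,:,::-1])
E
```

```text
time: 5.97
position: [0.545, 0.1583, 0.2144]
tool_rot: [1.016, 1.32, -1.018]
ft_force: [0.2, -0.9, 0.6]
grip_width: 0.002
[(0.86, [0.5309, 0.157, 0.2183])]
[(0.9, [0.5357, 0.1549, 0.2149])]
```

View pics/scene3.png

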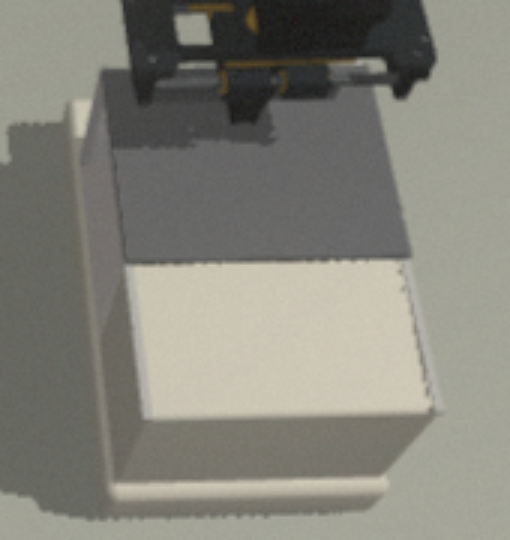

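View pics/top3.png

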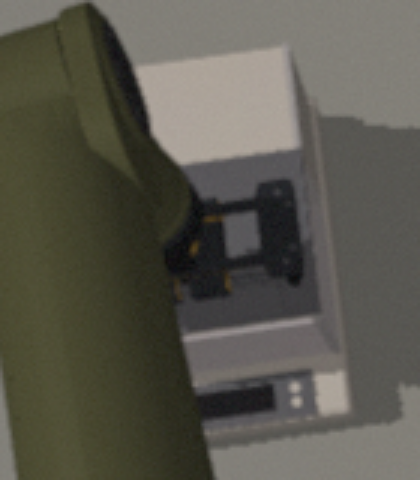

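The lid is almost shut: its front edge in the top crop (260,330) is close to the front pane. I continue in small steps until the stop shows in the force.

```bash
python3 -m creep '[{"linear":[0,-0.002,0],"twist":[0,0,0],"fingers":1},{"linear":[0,-0.004,0],"twist":[0,0,0],"fingers":1},{"linear":[0,-0.005,0],"twist":[0,0,0],"fingers":1},{"linear":[0,-0.005,0],"twist":[0,0,0],"fingers":1}]'
python3 -m creep '[{"linear":[0,-0.002,0],"twist":[0,0,0],"fingers":1},{"linear":[0,-0.004,0],"twist":[0,0,0],"fingers":1},{"linear":[0,-0.005,0],"twist":[0,0,0],"fingers":1},{"linear":[0,-0.005,0],"twist":[0,0,0],"fingers":1}]'
```

```text
time: 6.5
position: [0.5404, 0.1575, 0.2145]
tool_rot: [1.016, 1.321, -1.017]
ft_force: [1.0, 0.9, -1.3]
grip_width: 0.009
time: 6.83
position: [0.5396, 0.1573, 0.2148]
tool_rot: [1.023, 1.315, -1.009]
ft_force: [12.6, 4.3, -8.7]
grip_width: 0.005
```

The tool moved less than 1 mm of the 5 mm commanded and the force rose to 13 N, so the lid is at its stop. I hold briefly, back off, lift and verify.

```bash
python3 -m creep '[{"linear":[0,-0.001,0],"twist":[0,0,0],"fingers":1},{"linear":[0,-0.001,0],"twist":[0,0,0],"fingers":1},{"linear":[0,-0.001,0],"twist":[0,0,0],"fingers":1},{"linear":[0,-0.001,0],"twist":[0,0,0],"fingers":1}]'
python3 -m creep '[{"linear":[0,0.005,0],"twist":[0,0,0],"fingers":1},{"linear":[0,0.012,0],"twist":[0,0,0],"fingers":1},{"linear":[0,0.018,0],"twist":[0,0,0],"fingers":1},{"linear":[-0.02,0.018,0],"twist":[0,0,0],"fingers":1},{"linear":[-0.05,0.018,0],"twist":[0,0,0],"fingers":1},{"linear":[-0.085,0.018,0],"twist":[0,0,0],"fingers":1},{"linear":[-0.1,0.018,0],"twist":[0,0,0],"fingers":1},{"linear":[-0.1,0.018,0],"twist":[0,0,0],"fingers":1}]'
```

```text
time: 7.17
position: [0.5395, 0.1573, 0.2148]
tool_rot: [1.024, 1.314, -1.007]
ft_force: [14.7, 4.2, -10.3]
grip_width: 0.002
time: 7.83
position: [0.554, 0.1618, 0.3191]
tool_rot: [1.02, 1.316, -1.011]
ft_force: [0.5, -0.3, 0.2]
grip_width: 0.01
```

```bash
python3 - <<'E'
from h import *
s=readout.get_state();t=np.array([.511,-.326,.3]);print(s['position'],tool(t-s['position']))
p,d,P=cloud('scene')
cv2.imwrite('pics/scene4.png',cv2.resize(p[180:360,320:490],None,fx=3,fy=3)[:,:,::-1])
print([(r['conf'],r['centre']) for r in nets.place_of('scene','lid_lip')])
E
```

```text
[0.55395005 0.16175635 0.31912907] [ 0.01810393 -0.16658911  0.46047497]
[(0.91, [0.5282, 0.1534, 0.2181])]
```

View pics/scene4.png

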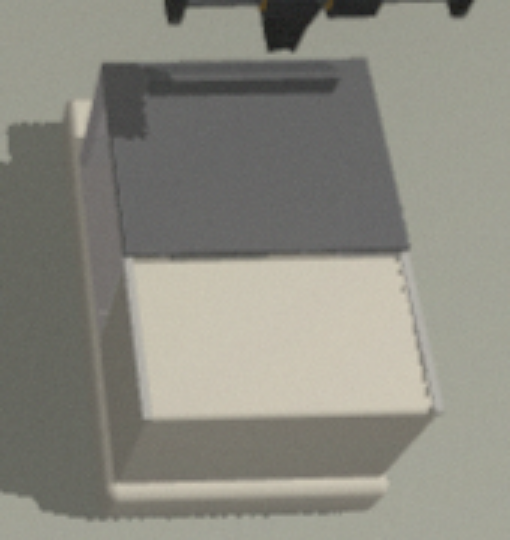

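The lid's front edge, at crop (235,62), now covers the front pane, so it is shut. I go high over the white round sensor.

```bash
python3 -m creep '[{"linear":[0,-0.012,0.033],"twist":[0,0,0],"fingers":1},{"linear":[0,-0.024,0.066],"twist":[0,0,0],"fingers":1},{"linear":[0,-0.036,0.1],"twist":[0,0,0],"fingers":1},{"linear":[0,-0.048,0.133],"twist":[0,0,0],"fingers":1},{"linear":[0,-0.06,0.166],"twist":[0,0,0],"fingers":1},{"linear":[0,-0.072,0.2],"twist":[0,0,0],"fingers":1},{"linear":[0,-0.084,0.233],"twist":[0,0,0],"fingers":1},{"linear":[0,-0.096,0.266],"twist":[0,0,0],"fingers":1}]'
python3 -m creep '[{"linear":[0,-0.013,0.035],"twist":[0,0,0],"fingers":1},{"linear":[0,-0.026,0.07],"twist":[0,0,0],"fingers":1},{"linear":[0,-0.038,0.105],"twist":[0,0,0],"fingers":1},{"linear":[0,-0.05,0.14],"twist":[0,0,0],"fingers":1},{"linear":[0,-0.061,0.17],"twist":[0,0,0],"fingers":1},{"linear":[0,-0.071,0.194],"twist":[0,0,0],"fingers":1},{"linear":[0,-0.071,0.194],"twist":[0,0,0],"fingers":1},{"linear":[0,-0.071,0.194],"twist":[0,0,0],"fingers":1}]'
python3 - <<'E'
from h import *
s=readout.get_state();print(s['position'],s['joint_positions'])
for n in ['wrist','scene','top']:
    p,d,P=cloud(n)
    cv2.imwrite(f'pics/{n}5.png',p[:,:,::-1])
    print(n,[(round(r['conf'],2),r['centre'],tool(np.array(r['centre'])-s['position']).round(3)) for r in nets.place_of(n,'round_pod_window')])
E
```

```text
time: 8.6
position: [0.5261, -0.1228, 0.3127]
tool_rot: [1.016, 1.324, -1.018]
ft_force: [1.2, -0.2, 0.3]
grip_width: 0.004
time: 9.27
position: [0.5069, -0.3283, 0.312]
tool_rot: [1.02, 1.324, -1.02]
ft_force: [0.4, 0.7, 0.2]
grip_width: 0.007
[ 0.50690822 -0.32831976  0.311962  ] [ 0.79201372  0.21709287 -0.31314717  1.43426859  0.06623318  1.50521091
 -0.83467872]
wrist [(0.95, [0.5119, -0.3301, 0.0374], array([0.275, 0.005, 0.004])), (0.83, [0.3936, -0.3263, 0.0433], array([ 0.269, -0.109, -0.03 ])), (0.67, [0.4908, -0.4453, 0.0381], array([ 0.274, -0.045,  0.11 ]))]
scene [(0.94, [0.5101, -0.3268, 0.0432], array([ 0.269,  0.004, -0.   ])), (0.71, [0.3954, -0.3305, 0.038], array([ 0.274, -0.108, -0.026])), (0.56, [0.4937, -0.4454, 0.0379], array([ 0.274, -0.043,  0.11 ]))]
top [(0.76, [0.5085, -0.3301, 0.0375], array([0.274, 0.001, 0.002])), (0.6, [0.3957, -0.3267, 0.0397], array([ 0.272, -0.107, -0.03 ]))]
```

View pics/wrist5.png

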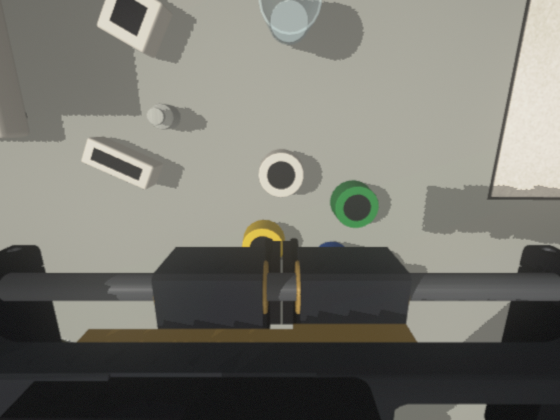

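View pics/scene5.png

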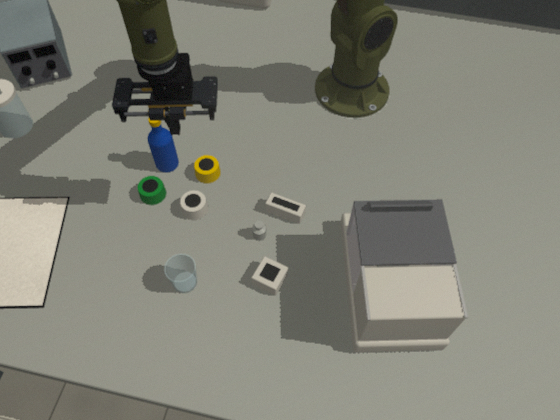

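The wrist view has the white disc at (281,175), green at (355,204) and yellow at (263,238). The scene view confirms the lid is shut. All cameras put the window at about (0.5105, -0.328), within 4 mm of below the tool. The bottle is about 14 cm to the -y side, clear of the gripper body. I descend in two stages.

```bash
python3 -m creep '[{"linear":[0.03,0.003,0],"twist":[0,0,0],"fingers":1},{"linear":[0.06,0.004,0.001],"twist":[0,0,0],"fingers":1},{"linear":[0.09,0.004,0.001],"twist":[0,0,0],"fingers":1},{"linear":[0.12,0.004,0.001],"twist":[0,0,0],"fingers":1},{"linear":[0.14,0.004,0.001],"twist":[0,0,0],"fingers":1},{"linear":[0.15,0.004,0.001],"twist":[0,0,0],"fingers":1},{"linear":[0.15,0.004,0.001],"twist":[0,0,0],"fingers":1}]'
python3 - <<'E'
from h import *
s=readout.get_state();print(s['position'],s['ft_force'],viewer.camera_params('wrist')['cam_to_world'])
p,d,P=cloud('scene'); cv2.imwrite('pics/scene6.png',cv2.resize(p[80:320,60:320],None,fx=2.5,fy=2.5)[:,:,::-1])
E
```

```text
time: 10.15
position: [0.5115, -0.3253, 0.1621]
tool_rot: [1.016, 1.326, -1.017]
ft_force: [0.3, 0.9, 0.6]
grip_width: 0.005
[ 0.51148787 -0.32530656  0.16211202] [0.26958848 0.89693276 0.57479628] [[ 0.25689934 -0.92869499 -0.26744784  0.58490408]
 [-0.96643298 -0.24777193 -0.06794391 -0.30627577]
 [-0.0031669   0.27592515 -0.96117391  0.31284424]
 [ 0.          0.          0.          1.        ]]
```

View pics/scene6.png

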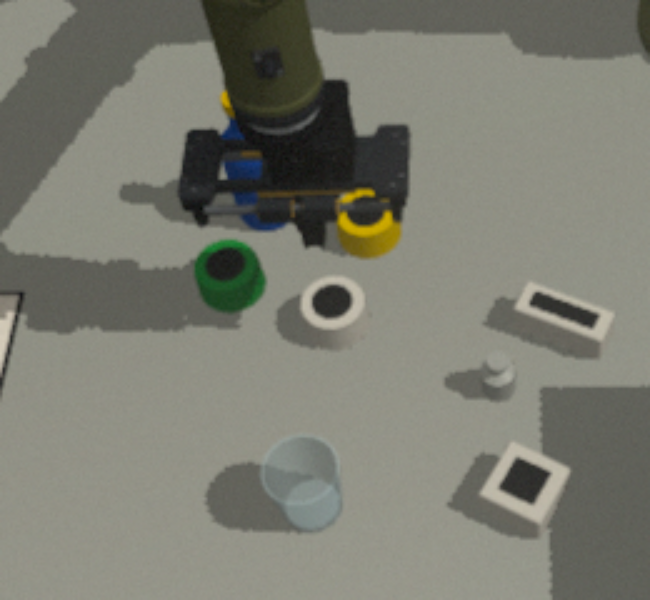

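The fingers hang over the white disc (crop (333,300)). The wrist column is upright and clear of the bottle. I take the last 7 cm down and then hold for more than 2 s.

```bash
python3 -m creep '[{"linear":[0.015,0,0.002],"twist":[0,0,0],"fingers":1},{"linear":[0.03,0,0.002],"twist":[0,0,0],"fingers":1},{"linear":[0.045,0,0.002],"twist":[0,0,0],"fingers":1},{"linear":[0.058,0,0.002],"twist":[0,0,0],"fingers":1},{"linear":[0.066,0,0.002],"twist":[0,0,0],"fingers":1},{"linear":[0.069,0,0.002],"twist":[0,0,0],"fingers":1},{"linear":[0.069,0,0.002],"twist":[0,0,0],"fingers":1},{"linear":[0.069,0,0.002],"twist":[0,0,0],"fingers":1}]'
python3 - <<'E'
from h import *
s=readout.get_state();print(s['position'],s['ft_force'])
for n in ['scene','wrist','top']:
    p,d,P=cloud(n); cv2.imwrite(f'pics/{n}7.png',p[:,:,::-1])
    print(n,[(round(r['conf'],2),r['centre'],tool(np.array(r['centre'])-s['position']).round(3)) for r in nets.place_of(n,'round_pod_window')])
    if n=='scene': cv2.imwrite('pics/scene7.png',cv2.resize(p[80:320,60:320],None,fx=2.5,fy=2.5)[:,:,::-1])
E
```

```text
time: 10.87
position: [0.5137, -0.3289, 0.0964]
tool_rot: [1.016, 1.319, -1.016]
ft_force: [-0.8, 0.5, -0.1]
grip_width: 0.008
[ 0.51373051 -0.32891317  0.0964145 ] [-0.81216929  0.46408756 -0.14689621]
scene [(0.67, [0.4667, -0.0986, 0.0403], array([ 0.056,  0.013, -0.235])), (0.63, [0.4925, -0.445, 0.0403], array([ 0.056, -0.05 ,  0.107])), (0.59, [0.5099, -0.3284, 0.0432], array([ 0.053, -0.004, -0.002])), (0.54, [0.3946, -0.3313, 0.0394], array([ 0.057, -0.116, -0.028]))]
wrist [(0.84, [0.5091, -0.328, 0.0399], array([ 0.057, -0.004, -0.002])), (0.81, [0.493, -0.4464, 0.0389], array([ 0.058, -0.05 ,  0.108])), (0.26, [0.5477, -0.1441, -0.0007], array([ 0.097,  0.08 , -0.17 ])), (0.25, [0.4685, -0.0968, 0.0027], array([ 0.093,  0.016, -0.236]))]
top [(0.53, [0.5077, -0.3256, 0.0376], array([ 0.059, -0.005, -0.005])), (0.51, [0.3943, -0.3276, 0.0429], array([ 0.053, -0.115, -0.032]))]
```

View pics/scene7.png

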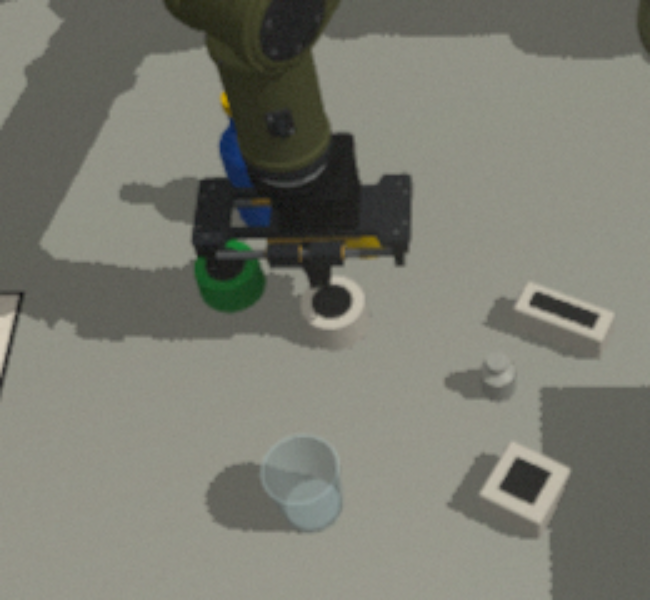

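The tips hang over the white disc's window (crop (330,300)), within about 5 mm sideways, with the fingertips about 45 mm above it. I correct slightly and hold.

```bash
python3 -m creep '[{"linear":[0.003,-0.003,-0.002],"twist":[0,0,0],"fingers":1},{"linear":[0.003,-0.003,-0.002],"twist":[0,0,0],"fingers":1},{"linear":[0.003,-0.003,-0.002],"twist":[0,0,0],"fingers":1},{"linear":[0.003,-0.003,-0.002],"twist":[0,0,0],"fingers":1},{"linear":[0.003,-0.003,-0.002],"twist":[0,0,0],"fingers":1},{"linear":[0.003,-0.003,-0.002],"twist":[0,0,0],"fingers":1},{"linear":[0.003,-0.003,-0.002],"twist":[0,0,0],"fingers":1},{"linear":[0.003,-0.003,-0.002],"twist":[0,0,0],"fingers":1}]'
for i in 1 2 3 4; do python3 -m creep '[{"linear":[0,0,0],"twist":[0,0,0],"fingers":1},{"linear":[0,0,0],"twist":[0,0,0],"fingers":1},{"linear":[0,0,0],"twist":[0,0,0],"fingers":1},{"linear":[0,0,0],"twist":[0,0,0],"fingers":1},{"linear":[0,0,0],"twist":[0,0,0],"fingers":1},{"linear":[0,0,0],"twist":[0,0,0],"fingers":1},{"linear":[0,0,0],"twist":[0,0,0],"fingers":1},{"linear":[0,0,0],"twist":[0,0,0],"fingers":1}]'; done
python3 -m creep '[{"linear":[-0.02,0,0],"twist":[0,0,0],"fingers":1},{"linear":[-0.05,0,0],"twist":[0,0,0],"fingers":1},{"linear":[-0.085,0,0],"twist":[0,0,0],"fingers":1},{"linear":[-0.12,0,0],"twist":[0,0,0],"fingers":1},{"linear":[-0.155,0,0],"twist":[0,0,0],"fingers":1},{"linear":[-0.185,0,0],"twist":[0,0,0],"fingers":1},{"linear":[-0.2,0,0],"twist":[0,0,0],"fingers":1},{"linear":[-0.2,0,0],"twist":[0,0,0],"fingers":1}]'
python3 -m creep '[{"linear":[0,0,0],"twist":[0,0,0],"fingers":1},{"linear":[0,0,0],"twist":[0,0,0],"fingers":1},{"linear":[0,0,0],"twist":[0,0,0],"fingers":1}]'
python3 - <<'E'
from h import *
s=readout.get_state();print(s['time'],s['position'],np.abs(s['qd']).max())
p,d,P=cloud('scene'); cv2.imwrite('pics/scene8.png',p[:,:,::-1])
for l in ['lid_lip','round_pod_window','square_pod_window','long_pod_window','weight','bottle','beaker']:
    print(l,[(round(r['conf'],2),r['centre']) for r in nets.place_of('scene',l)][:3])
E
```

```text
time: 11.83
position: [0.5098, -0.3275, 0.0926]
tool_rot: [1.016, 1.32, -1.016]
ft_force: [0.5, -0.2, 0.2]
grip_width: 0.001
time: 12.5
position: [0.5097, -0.3275, 0.0925]
tool_rot: [1.016, 1.321, -1.017]
ft_force: [0.1, -0.7, 0.7]
grip_width: 0.001
time: 13.17
position: [0.5097, -0.3275, 0.0925]
tool_rot: [1.016, 1.321, -1.017]
ft_force: [0.3, 0.6, 0.1]
grip_width: 0.002
time: 13.83
position: [0.5098, -0.3275, 0.0926]
tool_rot: [1.016, 1.32, -1.017]
ft_force: [-0.3, 0.5, 0.2]
grip_width: 0.008
time: 14.5
position: [0.5098, -0.3275, 0.0926]
tool_rot: [1.016, 1.321, -1.016]
ft_force: [0.0, 0.0, -0.4]
grip_width: 0.003
time: 15.17
position: [0.5116, -0.3283, 0.2977]
tool_rot: [1.016, 1.312, -1.015]
ft_force: [0.2, 0.6, 0.4]
grip_width: 0.001
time: 15.42
position: [0.509, -0.3271, 0.2904]
tool_rot: [1.017, 1.324, -1.017]
ft_force: [0.1, 0.9, -0.8]
grip_width: 0.004
15.4167 [ 0.50896004 -0.32709145  0.29044743] 0.0025145326751361257
lid_lip []
round_pod_window [(0.97, [0.4918, -0.4461, 0.0389]), (0.76, [0.5101, -0.3307, 0.0423]), (0.75, [0.3976, -0.3304, 0.0395])]
square_pod_window [(0.96, [0.6518, -0.0939, 0.0372])]
long_pod_window [(0.74, [0.7061, -0.2864, -0.0001])]
weight [(0.73, [0.5454, -0.1471, -0.002])]
bottle [(0.94, [0.3877, -0.4444, 0.0009])]
beaker [(0.6, [0.7054, -0.2884, -0.0021])]
```

View pics/scene8.png

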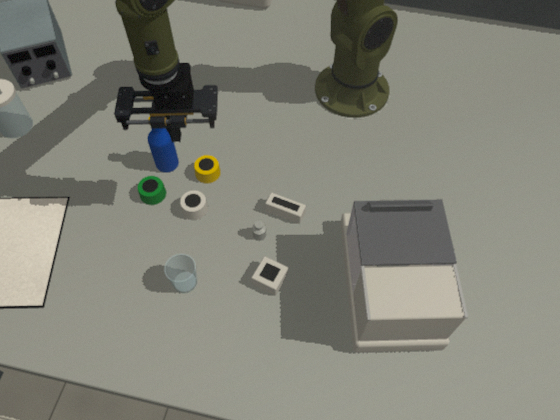

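Everything stands where it was, with the white disc at (193,205). The lid is shut (front edge at (402,205)) and the hand is 25 cm above the sensor. I hand in.

```bash
python3 -c "
from bench import job
print(job.close_job())"
```

```text
the job is handed in; nothing more can be done
None
```

I pushed the lid shut, held the fingertips over the white round sensor, drew the hand back and handed the job in. No verdict was reported.

- **Lid:** I pushed on the lip until it hit its stop. The tool stopped advancing at about 13–15 N, and afterwards the pictures showed the lid's front edge over the front pane.
- **Zeroing:** I held the fingertips about 41 mm above the middle of the window for about 3 s. They were within about 3 mm of it sideways, and force readings stayed within about ±1 N of zero, which looks like noise.
- **Finish:** I raised the hand straight up to about 25 cm above the sensor. The clock stood at about 15.5 s of the allowed 56 s.
- **Last checks:** The round and square sensors, weight, bottle and beaker measured within about 5 mm of where they began.
- **Checks that failed:** In the last picture the network did not find the lid lip, and it put the long sensor at the beaker's position. By eye the lid is shut and the long sensor is where it was. I did not measure the cup again under the shut lid.

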